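# Set out the dumpling kits

## Robot

A 6-joint arm with a two-finger parallel gripper is mounted at the origin on the work surface. World frame = base frame: x ahead of the robot, y to its left, z up, the work surface at z = 0. Lengths are in m, angles in rad, forces in N, time in s.
With the tool pointing down it reaches from about 0.375 to 0.9 m from the base axis. Payload 3.1 kg.
Tool frame: the origin (TCP) lies between the finger pads; the fingertips stand 19 mm ahead of it and the grasp point (between the pads) is the TCP; z points along the fingers, y is the line along which they close (so a half turn about z gives the same grasp; the last joint's range is limited). The gripper opens to 87 mm and grips with 3 to 60 N. Pads are 19 mm wide; open, the fingers measure 117 mm over their backs; the gripper's body (75 mm by 190 mm) begins 51 mm behind the grasp point.
Start: joints at [1.149, 0.527, 1.433, -0, 1.181, -0.178], TCP at [0.151, 0.607, 0.242] pointing down, gripper open.
Joint ranges: [-3.08, 3.08], [-0.75, 2.2], [0.22, 2.44], [-1.43, 4.57], [0, 2.65], [-2.85, 2.85]. Speed limits (rad/s): [2.79, 2.79, 3.14, 3.14, 3.14, 3.14].

## Interface

Orientations are given as a unit quaternion [x, y, z, w].
In Python, from rig import robot, camera, camera_info, hand_in gives the robot as it stands.
- The arm moves only by the shell command python3 -m handwheel 'ROWS' [FORCE]. ROWS is a JSON object of lists of equal length, an entry for each row: "hand": the opening, from 0 (shut) to 1 (fully open); "translation": the shift along the world's x, y, z in mm, a list of three; "turn": the turn, a rotation vector about the world's x, y, z in rad, a list of three. In form: {"hand": [hand, ...], "translation": [[tx, ty, tz], ...], "turn": [[ax, ay, az], ...]}. A call has 1 to 12 rows; each row is the pose to reach, as a shift and turn from the pose commanded when the call began; what a row does not reach only later rows make up. A row lasts 1/12 s, in which the tool goes at most 41.7 mm and 7.16 degrees, less where a joint would pass 70% of its speed; a pose out of reach is approached as far as the arm can. A call with a gripper value outside its range is refused whole. The fingers move at their own pace and stop on an object; FORCE is the grip in N (left out, the last holds). Time passes only in rows, so rows that repeat a pose let the fingers close. It gives the time, the measured TCP pose, the force, the opening and the grip force at its end, in the units of the state.
- robot.get_obs(): the state, without advancing time (a new reading comes with each control period).
- camera(name): name is "side" or "top" or "wrist"; returns (picture, depth): 480x640x3 uint8, red, green, blue; 480x640 float32, m along the optical axis (not along the pixel's ray), 0 where there is no reading.
- camera_info(name): a dict with "vertical_fov" (degrees; the focal length in pixels is half the picture's height over the tangent of half this angle, whatever the lens; pixels are square), "cx", "cy" (the principal point, pixels), "world_from_camera" (4x4, takes a point from camera to world coordinates). Camera axes: x right, y down, z forward; pixel columns grow to the right and rows downward; lengths in m; the calibration is good to about 2 mm. The wrist camera is an equidistant fisheye: a pixel r from the principal point sees the ray r / f radians off the axis. A picture is of the moment at which its call begins: read the wrist's pose just before it. camera_info takes no time and is no camera call; for the wrist camera it gives the pose at the moment of the call.
- hand_in(): hands the job in; it is judged then, once.
The state is a dict: "time": time; "q": joint angles; "joint_velocities": joint speeds; "joint_torque": joint torques, N m; "position": TCP position; "tool_rot": TCP orientation; "ft_force": force on the tool from outside, world axes, zero at the start; "moment": the same for the moment, N m; "grip_width": finger opening in m; "grip_force": force on a finger pad.
Only numpy, scipy, OpenCV 4.12 (cv2) and the standard library are available. Lean on these libraries where they do the work, as an engineer would, in place of code of your own. Each camera call takes 0.05 s, during which the arm holds its last target. There are 200 camera calls.

## Task

Make up two kits for dumpling evening. First the rolling kit on the wooden tray: the rolling pin lying along the long green field, the white-lidded jar on the white spot and the steel cutter ring on the black spot; only when that is complete make up the dipping kit on the blue turntable: the red-lidded jar on the red spot and the yellow cup on the yellow spot. Set each thing down rather than dropping it, upright and wholly within its own field or spot, and leave the green-lidded jar, the saucers and the spoon rest where they are.

Things in the scene. Friction and masses are not known exactly. Their poses are not given: they have to be found in the camera images.
- pin: short beech rolling pin lying on the table, about 0.12 kg, 180 mm long over its thin handles (22 mm diameter); barrel 136 mm long, 36 mm across, 33.5 mm high, planed flat beneath so that it does not roll; origin at mid-length on the flat underside, x along the pin, z up
- white_jar: glass spice jar, 44 mm diameter and 85 mm tall, about 0.14 kg, with a paper band and a white screw-top lid (41 mm diameter, the top 18 mm); origin at the centre of its underside, z up
- red_jar: glass spice jar, 44 mm diameter and 85 mm tall, about 0.14 kg, with a paper band and a red screw-top lid (41 mm diameter, the top 18 mm); origin at the centre of its underside, z up
- cutter: round steel dumpling cutter, a plain open ring open above and below, standing with its axis upright: outside 56 mm diameter, wall 2.5 mm, 36 mm tall, about 0.06 kg; origin at the centre of its underside, z up
- cup: yellow melamine dipping cup, open at the top, 60 mm outside diameter from 10 mm above its base (50 mm at the base), 38 mm tall, about 0.06 kg; origin at the centre of its underside, z up
- tray: fixed wooden tray, 270 mm (its x) by 210 mm (its y), rim 10 mm above the table, floor 4 mm above the table; origin at the centre of its underside, z up. Flat painted marks on the floor: a green field 210 mm (x) by 64 mm (y) centred at x 0, y +50 mm; a white spot 70 mm in diameter at x -65, y -45 mm; a black spot 82 mm in diameter at x +60, y -45 mm
- turntable: blue plastic turntable disc, 210 mm in diameter, its flat top 25 mm above the table; it turns with light friction (about 0.06 N m) on a fixed foot; origin on its axis at table height, z up, axes turn with the disc. Flat painted marks on top: a red spot 70 mm in diameter at x -52, y 0 mm and a yellow spot 86 mm in diameter at x +52, y 0 mm
- green_jar: bystander, leave alone: glass spice jar, 44 mm diameter and 85 mm tall, about 0.14 kg, with a paper band and a green screw-top lid (41 mm diameter, the top 18 mm); origin at the centre of its underside, z up
- saucers: bystander, leave alone: stack of three melamine saucers, 112 mm in diameter, 31 mm tall, the middle one blue; origin at the centre of the underside
- spoon_rest: bystander, leave alone: steel spoon rest, a round dish 76 mm in diameter and 12 mm high with a flat handle 24 mm wide reaching to 133 mm from the dish's centre along -x; origin under the dish's centre

How it is judged:
On the way, in this order (a step that is already met when the one before it is completed fails the run):
1. the rolling kit is complete on the tray (pin, white-lidded jar, cutter, each released and at rest in its own mark) while the red-lidded jar and the cup are not yet on the turntable (x of pin in the frame of tray between -0.017 and 0.017 m and y of pin in the frame of tray between 0.034 and 0.066 m and z of pin in the frame of tray between -0.002 and 0.01 m and angle between each of pin, white_jar, cutter's own z axis and vertical below 0.12 rad and linear speed of each of pin, white_jar, cutter below 0.03 m/s and angular speed of each of pin, white_jar, cutter below 0.3 rad/s and contact force between the fingers and pin below 0.05 N and angle between the x axis of pin and the x axis of tray, either way round below 0.17 rad and x of white_jar in the frame of tray between -0.08 and -0.05 m and y of white_jar in the frame of tray between -0.06 and -0.03 m and z of white_jar in the frame of tray between -0.002 and 0.01 m and contact force between the fingers and white_jar below 0.05 N and x of cutter in the frame of tray between 0.045 and 0.075 m and y of cutter in the frame of tray between -0.06 and -0.03 m and z of cutter in the frame of tray between -0.002 and 0.01 m and contact force between the fingers and cutter below 0.05 N and horizontal distance between each of red_jar, cup and turntable above 0.105 m), for 0.2 s.
2. the dipping kit is complete on the turntable (red-lidded jar and cup, each released and at rest on its own spot) (x of red_jar in the frame of turntable between -0.067 and -0.037 m and y of red_jar in the frame of turntable between -0.015 and 0.015 m and z of red_jar in the frame of turntable between 0.019 and 0.031 m and angle between each of red_jar, cup's own z axis and vertical below 0.12 rad and linear speed of each of red_jar, cup below 0.03 m/s and angular speed of each of red_jar, cup below 0.3 rad/s and contact force between the fingers and red_jar below 0.05 N and x of cup in the frame of turntable between 0.037 and 0.067 m and y of cup in the frame of turntable between -0.015 and 0.015 m and z of cup in the frame of turntable between 0.019 and 0.031 m and contact force between the fingers and cup below 0.05 N), for 0.2 s.
At the end, for the whole second after the job is handed in: Pin in the green field (17 mm along, 16 mm across, 0.17 rad, either way round); white-lidded jar, cutter, red-lidded jar and cup each within 15 mm in x and y of its spot's centre; all on the tray floor or turntable top (6 mm), upright within 0.12 rad, released, at rest (all of step 2 and x of pin in the frame of tray between -0.017 and 0.017 m and y of pin in the frame of tray between 0.034 and 0.066 m and z of pin in the frame of tray between -0.002 and 0.01 m and angle between each of pin, white_jar, cutter's own z axis and vertical below 0.12 rad and linear speed of each of pin, white_jar, cutter below 0.03 m/s and angular speed of each of pin, white_jar, cutter below 0.3 rad/s and contact force between the fingers and pin below 0.05 N and angle between the x axis of pin and the x axis of tray, either way round below 0.17 rad and x of white_jar in the frame of tray between -0.08 and -0.05 m and y of white_jar in the frame of tray between -0.06 and -0.03 m and z of white_jar in the frame of tray between -0.002 and 0.01 m and contact force between the fingers and white_jar below 0.05 N and x of cutter in the frame of tray between 0.045 and 0.075 m and y of cutter in the frame of tray between -0.06 and -0.03 m and z of cutter in the frame of tray between -0.002 and 0.01 m and contact force between the fingers and cutter below 0.05 N); the robot touches nothing.
It fails at once if the green-lidded jar is moved more than 15 mm or tipped (distance of green_jar from where it was at the start of the episode above 0.015 m or angle between green_jar's own z axis and vertical above 0.25 rad).
It fails at once if the saucer stack is moved more than 15 mm or tipped (distance of saucers from where it was at the start of the episode above 0.015 m or angle between saucers's own z axis and vertical above 0.25 rad).
It fails at once if the spoon rest is moved more than 15 mm or tipped (distance of spoon_rest from where it was at the start of the episode above 0.015 m or angle between spoon_rest's own z axis and vertical above 0.25 rad).
It fails at once if one of the five things is dropped: it falls freely at more than 0.7 m/s (a drop of about 25 mm) ((linear speed of pin above 0.7 m/s and contact force between anything else and pin below 0.01 N) or (linear speed of white_jar above 0.7 m/s and contact force between anything else and white_jar below 0.01 N) or (linear speed of red_jar above 0.7 m/s and contact force between anything else and red_jar below 0.01 N) or (linear speed of cutter above 0.7 m/s and contact force between anything else and cutter below 0.01 N) or (linear speed of cup above 0.7 m/s and contact force between anything else and cup below 0.01 N)).
It also fails if it takes over 144 s, if anything falls off the work surface, if the arm or the gripper's body presses on something with over 40 N, if the wrist force passes 120 N, or if a joint passes its speed limit or range.

## Working session

There is one attempt and no reset: what is moved stays moved. The work goes in short steps, Python scripts to look and compute and a shell command to move; the robot and the scene stay as the last step left them, time stands still between calls to the robot, and variables do not carry over. Pictures are saved under pics/ and viewed, at most 14 in all, crops included, and the job is handed in when it is done.

```bash
ls; mkdir -p pics; cat > h.py <<'E'
import numpy as np, cv2
from rig import robot, camera, camera_info
def cloud(name):
    i=camera_info(name); p,d=camera(name)
    f=240/np.tan(np.radians(i["vertical_fov"])/2)
    v,u=np.mgrid[:480,:640]; x=(u-i["cx"])/f; y=(v-i["cy"])/f
    if name=="wrist":
        r=np.hypot(x,y)+1e-9; s=np.tan(np.minimum(r,1.5))/r; x=x*s; y=y*s
    P=np.stack([x*d,y*d,d,np.ones_like(d)],-1)@np.array(i["world_from_camera"]).T
    P=P[...,:3]; P[d<=0]=np.nan
    return p,P
def save(n,p): cv2.imwrite(f"pics/{n}.png",p[...,::-1])
E
python3 - <<'E'
from h import *
o=robot.get_obs(); print(o)
for n in("top","side","wrist"):
    print(n,camera_info(n)); p,P=cloud(n); save(n+"0",p); np.savez(n+"0.npz",p=p,P=P)
E
```

```text
pics
{'time': 0.0, 'q': array([ 1.14855064e+00,  5.28459169e-01,  1.43386496e+00,  5.00738393e-07,
        1.18136612e+00, -1.78513750e-01]), 'joint_velocities': array([ 0.00184435, -0.00065938, -0.00181286, -0.00075393, -0.00077829,
        0.00087144]), 'joint_torque': array([-1.53412653e-03, -4.40032053e+01, -1.76594085e+01,  6.32119621e-02,
        5.83498925e-02, -1.52265252e-04]), 'position': array([0.15053159, 0.60591667, 0.24058775]), 'tool_rot': array([ 1.21564577e-01,  9.92582971e-01, -1.00176977e-03, -3.10542919e-04]), 'ft_force': array([ 0.31754655, -0.10528121, -0.05086752]), 'moment': array([-0.06216851, -0.03486787, -0.02163525]), 'grip_force': 0.0, 'grip_width': 0.08691089060702538}
top {'vertical_fov': 49.68431094890957, 'cx': 319.1018871801115, 'cy': 236.13057983783594, 'world_from_camera': array([[-0.02204414, -0.98766915,  0.15499585,  0.41513736],
       [-0.99970588,  0.02020876, -0.01340738,  0.00632495],
       [ 0.01010978, -0.15524581, -0.98782414,  1.2435972 ],
       [ 0.        ,  0.        ,  0.        ,  1.        ]])}
side {'vertical_fov': 55.43975114963603, 'cx': 315.5320843234434, 'cy': 237.65556837780866, 'world_from_camera': array([[-0.89116717, -0.26411796,  0.36886689,  0.25992414],
       [-0.45328332,  0.48458482, -0.74813888,  0.70893419],
       [ 0.01884962, -0.83391801, -0.55156635,  0.5718898 ],
       [ 0.        ,  0.        ,  0.        ,  1.        ]])}
wrist {'vertical_fov': 65.70646984690485, 'cx': 316.8778443563565, 'cy': 245.4430433943116, 'world_from_camera': array([[ 0.24079907,  0.9387663 ,  0.24644196,  0.08240403],
       [ 0.97057252, -0.23233459, -0.06332151,  0.62158228],
       [-0.00218711,  0.25443756, -0.96708673,  0.38465895],
       [ 0.        ,  0.        ,  0.        ,  1.        ]])}
```

View pics/top0.png

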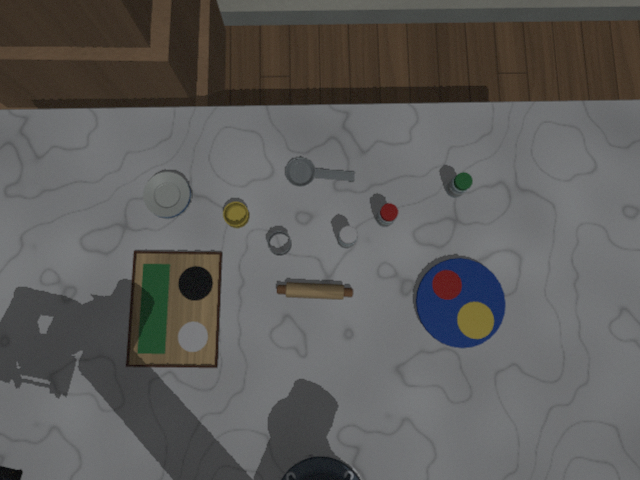

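View pics/side0.png

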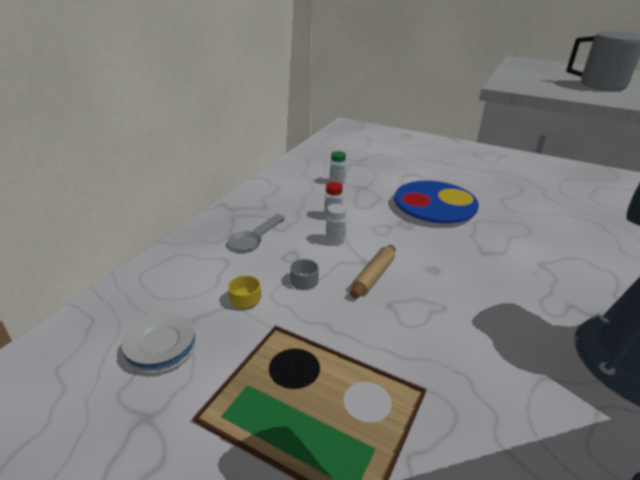

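```bash
cat > m.py <<'E'
from h import *
def circ(X):  # min enclosing circle
    (c,r)=cv2.minEnclosingCircle(X[:,:2].astype(np.float32)*1000); return np.round(c,1),round(r,1)
def marks(p,P,inside=None):
    hsv=cv2.cvtColor(p,cv2.COLOR_RGB2HSV).astype(int); H,S,V=hsv[...,0],hsv[...,1],hsv[...,2]
    M=dict(red=((H<8)|(H>172))&(S>150),yellow=(H>20)&(H<34)&(S>140)&(V>90),blue=(H>105)&(H<125)&(S>150),
      green=(H>50)&(H<80)&(S>120))
    for k,m in M.items():
        n,l,s,c=cv2.connectedComponentsWithStats(m.astype(np.uint8))
        for i in range(1,n):
            if s[i,4]<40: continue
            X=P[(l==i)]; X=X[~np.isnan(X[:,0])]
            if len(X)<20: continue
            r=cv2.minAreaRect((X[:,:2]*1000).astype(np.float32))
            print(k,c[i].round(),"n",s[i,4],"mean",(X.mean(0)*1000).round(1),"z5-95",(np.percentile(X[:,2],[5,95])*1000).round(1),"circ",circ(X),"rect",np.round(r[0],1),np.round(r[1],1),round(r[2],1))
def blobs(P,zmin=.015,lim=(.2,1.0,-.7,.7)):
    Z=np.nan_to_num(P[...,2],nan=-1)
    ok=(Z>zmin)&(Z<.12)&(P[...,0]>lim[0])&(P[...,0]<lim[1])&(P[...,1]>lim[2])&(P[...,1]<lim[3])
    n,l,s,c=cv2.connectedComponentsWithStats(ok.astype(np.uint8))
    for i in range(1,n):
        if s[i,4]<50: continue
        X=P[l==i]; zt=np.percentile(X[:,2],97); T=X[X[:,2]>zt-.006]
        r=cv2.minAreaRect((X[:,:2]*1000).astype(np.float32))
        print("blob",c[i].round(),"n",s[i,4],"ztop",round(zt*1000,1),"topcirc",circ(T),"topmean",(T.mean(0)*1000).round(1),"rect",np.round(r[0],1),np.round(r[1],1),round(r[2],1))
E
python3 - <<'E'
from m import *
for n in("top","side"):
    d=np.load(n+"0.npz"); print(n); marks(d['p'],d['P']); blobs(d['P'])
    t=d['P'][...,2]; print("table z",np.nanmedian(t[(abs(t)<.01)]))
E
```

```text
top
red [388. 212.] n 222 mean [ 650.  -168.7   84.3] z5-95 [80.3 88.4] circ (array([ 658.2, -169. ]), 28.3) rect [ 655.  -172.7] [36.5 50.6] 52.5
red [447. 284.] n 642 mean [ 485.4 -307.3   25.2] z5-95 [21.2 29.2] circ (array([ 485.7, -307.8]), 34.2) rect [ 485.3 -307.4] [65.4 63.7] 89.0
yellow [236. 212.] n 265 mean [673.2 189.5   8.1] z5-95 [ 0.2 37.5] circ (array([668.4, 186.3]), 26.8) rect [671.7 189.4] [37.5 49.8] 31.7
yellow [240. 222.] n 42 mean [644.5 176.7  27.6] z5-95 [ 1.6 40.7] circ (array([651.4, 180.5]), 24.1) rect [645.8 177.3] [20.2 48.3] 29.1
yellow [475. 320.] n 956 mean [ 401.8 -369.    25. ] z5-95 [21.3 28.8] circ (array([ 402.1, -369.2]), 41.5) rect [ 401.5 -368.8] [81.3 78.3] 89.2
blue [458. 301.] n 4165 mean [ 446.3 -332.6   24.5] z5-95 [20.5 28.4] circ (array([ 443.5, -337. ]), 103.6) rect [ 443.9 -337.2] [205.9 202.8] 89.1
green [463. 181.] n 214 mean [ 719.7 -343.9   84.2] z5-95 [79.4 87.9] circ (array([ 719.6, -345.7]), 20.0) rect [ 720.8 -344. ] [35.8 36.9] 42.7
green [154. 309.] n 2142 mean [444.6 383.5   4.5] z5-95 [0.4 8.4] circ (array([446.4, 384.4]),
[... 2501 characters left out ...]
n 1100 ztop 86.4 topcirc (array([ 617.7, -123.4]), 74.9) topmean [ 619.2 -114.3   84.9] rect [ 622.3 -119.9] [ 43.7 151.3] 28.4
blob [373. 270.] n 989 ztop 34.8 topcirc (array([472.4,   9.5]), 75.6) topmean [475.3   8.3  32.4] rect [475.2   4. ] [181.1  34.2] 86.3
blob [304. 271.] n 527 ztop 37.2 topcirc (array([593. ,  84.6]), 29.5) topmean [591.   86.4  34.7] rect [590.8  84.7] [54.2 57.3] 4.1
blob [244. 290.] n 691 ztop 39.1 topcirc (array([660.5, 187.2]), 31.3) topmean [660.1 186.9  36.8] rect [660.2 186.9] [60.1 58.9] 87.4
blob [158. 340.] n 3204 ztop 32.2 topcirc (array([714.4, 352.2]), 56.5) topmean [716.4 351.7  29.6] rect [713.1 352.3] [111.8 111.3] 7.1
table z 0.0008965606654954827
```

```bash
python3 -m handwheel '{"hand":[1,1,1,1,1,1,1,1,1,1,1,1],"translation":[[20,-37,0],[40,-74,0],[60,-111,0],[80,-148,0],[100,-185,0],[120,-222,0],[140,-259,0],[160,-296,0],[180,-333,0],[200,-370,0],[220,-407,0],[240,-444,0]],"turn":[[0,0,-0.11],[0,0,-0.22],[0,0,-0.33],[0,0,-0.44],[0,0,-0.55],[0,0,-0.66],[0,0,-0.77],[0,0,-0.88],[0,0,-0.99],[0,0,-1.1],[0,0,-1.21],[0,0,-1.32]]}' 30
python3 -m handwheel '{"hand":[1,1,1,1,1,1,1,1],"translation":[[20,-37,0],[40,-74,0],[60,-111,0],[80,-148,0],[85.5,-160,0],[85.5,-160,0],[85.5,-160,0],[85.5,-160,0]],"turn":[[0,0,-0.072],[0,0,-0.072],[0,0,-0.072],[0,0,-0.072],[0,0,-0.072],[0,0,-0.072],[0,0,-0.072],[0,0,-0.072]]}' 30
python3 - <<'E'
from m import *
from scipy.spatial.transform import Rotation as R
o=robot.get_obs();print(o['time'],o['position'],R.from_quat(o['tool_rot']).as_matrix()[:,1])
p,P=cloud("wrist"); save("w1",p); np.savez("w1.npz",p=p,P=P); blobs(P)
# tray spots
for n in("top","side"):
    d=np.load(n+"0.npz");p,P=d['p'],d['P'];X=P.reshape(-1,3);c=p.reshape(-1,3).astype(int);mx=c.max(1);mn=c.min(1)
    for k,m,ctr in(("white",(mn>0.75*mx)&(mx>60),(377,291)),("black",mx<45,(502,287))):
        s=m&(np.hypot(X[:,0]*1000-ctr[0],X[:,1]*1000-ctr[1])<45)&(X[:,2]>-.002); print(n,k,s.sum(),(X[s].mean(0)*1000).round(1),circ(X[s]))
E
```

```text
time: 1.15
position: [0.389, 0.1648, 0.2416]
tool_rot: [0.707, 0.708, 0.0, 0.0]
ft_force: [1.2, 0.3, 0.5]
grip_width: 0.0872
grip_force: 0.0
time: 1.82
position: [0.4728, 0.0076, 0.2412]
tool_rot: [0.73, 0.684, -0.0, -0.001]
ft_force: [-1.7, -0.1, -0.8]
grip_width: 0.0872
grip_force: 0.0
1.8167 [0.47284831 0.0075547  0.24115842] [ 0.99790062 -0.06472922 -0.00211447]
blob [490.  42.] n 1553 ztop 39.8 topcirc (array([661.5, 185.9]), 30.6) topmean [661.1 185.8  37.8] rect [661.2 185.6] [59.8 59.9] 71.9
blob [437. 137.] n 1061 ztop 37.9 topcirc (array([592.3,  83.4]), 28.2) topmean [592.6  83.5  36.1] rect [592.1  83.7] [55.3 55.1] 37.0
blob [323. 220.] n 5547 ztop 34.8 topcirc (array([476.5,   5. ]), 71.1) topmean [477.9   4.5  32.5] rect [477.5   1.6] [178.6  35.8] 86.5
blob [451. 287.] n 1079 ztop 86.8 topcirc (array([602.7, -66.5]), 16.9) topmean [601.5 -62.6  85.4] rect [601.3 -61.8] [16.1 37.5] 82.7
top white 749 [378.3 291.4   4.5] (array([378.5, 291.9]), 36.3)
top black 868 [503.2 287.3   4.5] (array([503.2, 287.1]), 40.5)
side white 1624 [375.8 291.    5.2] (array([376.1, 289.3]), 37.2)
side black 1496 [500.4 287.5   5.2] (array([501.4, 286. ]), 39.3)
```

View pics/w1.png

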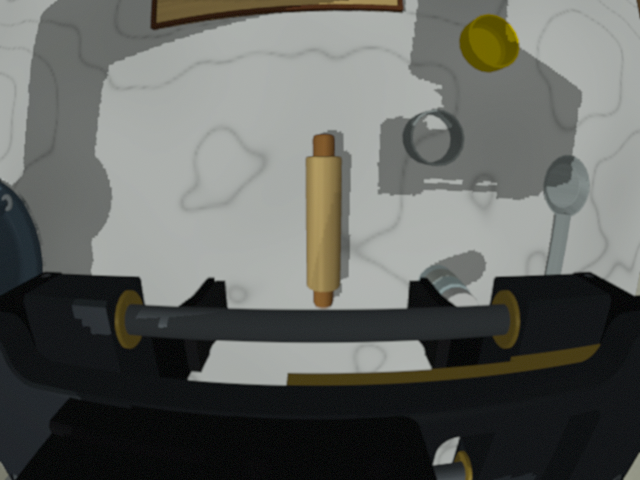

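```bash
python3 -m handwheel '{"hand":[1,1,1,1,1,1,1,1],"translation":[[0,0,-30],[0,0,-65],[0,0,-100],[0,0,-135],[0,0,-160],[0,0,-160],[0,0,-160],[0,0,-160]],"turn":[[0,0,0],[0,0,0],[0,0,0],[0,0,0],[0,0,0],[0,0,0],[0,0,0],[0,0,0]]}' 30
python3 - <<'E'
from m import *
from scipy.spatial.transform import Rotation as R
o=robot.get_obs();print(o['time'],o['position'],R.from_quat(o['tool_rot']).as_matrix()[:,1:].round(4),o['ft_force'],o['joint_velocities'])
E
```

```text
time: 2.53
position: [0.4746, 0.0074, 0.0827]
tool_rot: [0.729, 0.684, 0.0, 0.001]
ft_force: [0.4, -0.3, -0.0]
grip_width: 0.087
grip_force: 0.0
2.5333 [0.47459275 0.0073919  0.08266597] [[ 9.98e-01  1.50e-03]
 [-6.34e-02 -3.00e-04]
 [ 1.60e-03 -1.00e+00]] [ 0.44753137 -0.3290251  -0.04413278] [-0.00852453 -0.02574492 -0.01282565  0.001584   -0.00318465  0.00181077]
```

```bash
python3 -m handwheel '{"hand":[1,1,1,1,1,0.3,0.3,0.3,0.3,0.3,0.3,0.3],"translation":[[1,-3,-25],[2.5,-5,-45],[2.5,-5,-60],[2.5,-5,-60],[2.5,-5,-60],[2.5,-5,-60],[2.5,-5,-60],[2.5,-5,-60],[2.5,-5,-60],[2.5,-5,-60],[2.5,-5,-60],[2.5,-5,-60]],"turn":[[0,0,0],[0,0,0],[0,0,0],[0,0,0],[0,0,0],[0,0,0],[0,0,0],[0,0,0],[0,0,0],[0,0,0],[0,0,0],[0,0,0]]}' 30
python3 -m handwheel '{"hand":[0.3,0.3,0.3,0.3,0.3,0.3],"translation":[[0,0,0],[0,0,0],[0,0,0],[0,0,5],[0,0,15],[0,0,25]],"turn":[[0,0,0],[0,0,0],[0,0,0],[0,0,0],[0,0,0],[0,0,0]]}' 30
```

```text
time: 3.53
position: [0.4766, 0.0017, 0.0217]
tool_rot: [0.73, 0.684, 0.0, 0.0]
ft_force: [0.1, -1.0, 0.1]
grip_width: 0.0482
grip_force: 0.0
time: 4.03
position: [0.476, 0.0018, 0.047]
tool_rot: [0.73, 0.684, -0.0, -0.001]
ft_force: [-0.1, -0.7, -1.8]
grip_width: 0.0359
grip_force: 30.0
```

```bash
python3 -m handwheel '{"hand":[0.3,0.3,0.3,0.3,0.3,0.3,0.3,0.3,0.3,0.3,0.3,0.3],"translation":[[0,0,30],[0,10,60],[0,30,80],[-3,60,80],[-6,90,80],[-9,120,80],[-12,150,80],[-15,180,80],[-18,210,80],[-21,240,80],[-23,270,80],[-26,300,80]],"turn":[[0,0,0],[0,0,0.1],[0,0,0.2],[0,0,0.3],[0,0,0.4],[0,0,0.5],[0,0,0.6],[0,0,0.7],[0,0,0.8],[0,0,0.9],[0,0,1.0],[0,0,1.1]]}'
python3 -m handwheel '{"hand":[0.3,0.3,0.3,0.3,0.3,0.3,0.3,0.3,0.3,0.3],"translation":[[-2,30,0],[-4,60,0],[-5,82,0],[-5,82,0],[-5,82,0],[-5,82,-20],[-5,82,-40],[-5,82,-40],[-5,82,-40],[-5,82,-40]],"turn":[[0,0,0.1],[0,0,0.2],[0,0,0.3],[0,0,0.4],[0,0,0.504],[0,0,0.504],[0,0,0.504],[0,0,0.504],[0,0,0.504],[0,0,0.504]]}'
python3 - <<'E'
from m import *
from scipy.spatial.transform import Rotation as R
o=robot.get_obs();y=R.from_quat(o['tool_rot']).as_matrix()[:,1];print(o['time'],o['position'],np.degrees(np.arctan2(y[1],y[0])),o['grip_width'],o['ft_force'])
p,P=cloud("top"); save("t1",p)
p,P=cloud("wrist"); save("w2",p); blobs(P,.02,(.2,.7,.1,.6)); marks(p,P)
E
```

```text
time: 5.03
position: [0.45, 0.3031, 0.1277]
tool_rot: [0.262, 0.965, 0.0, 0.0]
ft_force: [1.3, -0.9, -1.1]
grip_width: 0.0353
grip_force: 30.0
time: 5.87
position: [0.4459, 0.3838, 0.0877]
tool_rot: [0.016, 1.0, 0.0, 0.0]
ft_force: [-0.2, 0.8, -2.2]
grip_width: 0.0356
grip_force: 30.0
5.8667 [0.445863   0.38377935 0.08766549] 88.17386096110965 0.03557468992932403 [-0.19673767  0.82810565 -2.23593371]
blob [317. 216.] n 18373 ztop 101.0 topcirc (array([402.3, 383.8]), 43.3) topmean [406.3 383.8  98.9] rect [398.2 384.4] [58.4 89. ] 87.5
blob [262. 356.] n 525 ztop 119.8 topcirc (array([446.9, 362.4]), 7.7) topmean [446.2 362.6 118.6] rect [447.2 362.3] [ 5.4 15.3] 89.3
blob [317. 357.] n 2318 ztop 101.1 topcirc (array([461.8, 382. ]), 15.2) topmean [459.1 382.2  99. ] rect [462.9 382. ] [36.  25.1] 88.9
blob [372. 356.] n 538 ztop 119.9 topcirc (array([448.2, 402.8]), 8.0) topmean [447.5 402.6 118.6] rect [448.4 402.8] [ 5.6 15.5] 88.7
yellow [221. 324.] n 530 mean [413.3 361.6 157.3] z5-95 [150.7 160.9] circ (array([414.6, 361.4]), 7.4) rect [414.6 361.4] [ 1.8 14.8] 88.3
yellow [413. 325.] n 504 mean [414.8 405.5 157.4] z5-95 [150.7 161.1] circ (array([416.1, 405.3]), 7.2) rect [416.1 405.7] [ 1.6 14.5] 88.4
yellow [361. 374.] n 4571 mean [421.6 393.2 167.1] z5-95 [164.4 169.8] circ (array([476.6, 389.3]), 69.4) rect [456.6 364.5] [ 66.  138.9] 51.1
green [274. 155.] n 2405 mean [378.  358.8   6.6] z5-95 [4.3 6.7] circ (array([399.4, 366.4]), 61.0) rect [399.3 365.9] [ 28.5 119.2] 87.8
green [358. 150.] n 2122 mean [377.  410.1   5.9] z5-95 [4.2 6.5] circ (array([400.3, 403.2]), 60.4) rect [400.4 403.3] [ 24.3 118.9] 88.6
green [274. 357.] n 184 mean [509.8 352.1  17.5] z5-95 [  4.7 106.6] circ (array([489.5, 357.1]), 40.0) rect [489.3 355.6] [ 6.1 80.1] 80.3
green [358. 356.] n 132 mean [514.1 409.1  11.9] z5-95 [ 4.6 95.5] circ (array([490.4, 404.5]), 40.4) rect [490.2 406.8] [80.9  5.3] 6.0
```

View pics/w2.png

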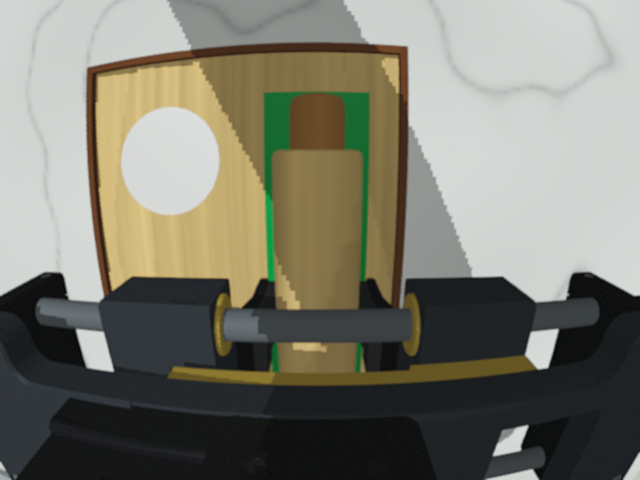

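```bash
python3 -m handwheel '{"hand":[0.3,0.3,0.3,0.3,0.3,0.3,0.3,0.3],"translation":[[0,0,-20],[0,0,-40],[0,0,-52],[0,0,-57],[0,0,-60],[0,0,-62],[0,0,-62],[0,0,-62]],"turn":[[0,0,0],[0,0,0],[0,0,0],[0,0,0],[0,0,0],[0,0,0],[0,0,0],[0,0,0]]}'

```

```text
time: 6.63
position: [0.4463, 0.3841, 0.0255]
tool_rot: [0.016, 1.0, 0.0, 0.001]
ft_force: [-0.4, 0.1, 1.3]
grip_width: 0.0357
grip_force: 30.0
```

```bash
python3 -m handwheel '{"hand":[0.6,0.6,0.6,0.6,0.6,0.6,0.6,0.6,0.6,0.6,0.6],"translation":[[0,0,0],[0,0,0],[0,0,0],[0,0,0],[0,0,0],[0,0,5],[0,0,20],[0,0,50],[0,0,80],[0,0,100],[0,0,100]],"turn":[[0,0,0],[0,0,0],[0,0,0],[0,0,0],[0,0,0],[0,0,0],[0,0,0],[0,0,0],[0,0,0],[0,0,0],[0,0,0]]}'
python3 -m handwheel '{"hand":[1,1,1,1,1,1,1,1,1,1,1,1],"translation":[[15,-30,0],[30,-60,0],[45,-90,0],[60,-120,0],[75,-150,0],[90,-180,0],[105,-210,0],[120,-245,0],[135,-280,0],[146,-300,0],[146,-300,0],[146,-300,0]],"turn":[[0,0,0],[0,0,0],[0,0,0],[0,0,0],[0,0,0],[0,0,0],[0,0,0],[0,0,0],[0,0,0],[0,0,0],[0,0,0],[0,0,0]]}'
python3 - <<'E'
from m import *
o=robot.get_obs();print(o['time'],o['position'],o['ft_force'])
p,P=cloud("top"); blobs(P,.015,(.25,.8,-.2,.5))
p,P=cloud("wrist"); blobs(P,.015,(.45,.8,-.1,.6))
E
```

```text
time: 7.55
position: [0.4482, 0.3853, 0.1294]
tool_rot: [0.016, 1.0, 0.002, 0.004]
ft_force: [0.9, 0.2, 0.3]
grip_width: 0.0522
grip_force: 0.0
time: 8.55
position: [0.5917, 0.0822, 0.1239]
tool_rot: [0.017, 1.0, 0.0, -0.0]
ft_force: [-0.3, 0.5, 0.4]
grip_width: 0.0868
grip_force: 0.0
8.55 [0.5916995  0.08223486 0.12393462] [-0.33981018  0.49343373  0.39591041]
blob [167. 195.] n 1737 ztop 33.7 topcirc (array([714.1, 353.1]), 56.5) topmean [715.3 354.3  30.6] rect [714.7 352.5] [111.  111.1] 81.7
blob [387. 215.] n 375 ztop 88.2 topcirc (array([ 650. , -171.1]), 20.0) topmean [ 649.9 -170.9   85. ] rect [ 648.3 -170.5] [41.  42.1] 17.0
blob [347. 237.] n 346 ztop 88.2 topcirc (array([599.7, -76.1]), 20.3) topmean [599.3 -75.5  85.2] rect [598.2 -74.7] [42.  41.9] 87.7
blob [152. 299.] n 807 ztop 39.8 topcirc (array([465.7, 380.8]), 57.9) topmean [461.2 382.2  36.7] rect [469.1 381.6] [ 35.2 129.6] 88.3
blob [636. 127.] n 663 ztop 25.6 topcirc (array([491.4, 367.4]), 41.2) topmean [485.3 364.6  22.7] rect [492.1 365.7] [83.7 10.1] 4.0
blob [319. 263.] n 2244 ztop 37.7 topcirc (array([592.3,  83.4]), 28.2) topmean [593.5  83.7  36. ] rect [592.3  83.7] [55.8 54.9] 1.0
blob [107. 261.] n 1854 ztop 81.4 topcirc (array([582.1, -72.4]), 9.7) topmean [580.8 -71.2  80.6] rect [588.  -66.9] [41.3 15.9] 52.0
blob [217. 290.] n 418 ztop 119.6 topcirc (array([583.2,  34.5]), 7.6) topmean [580.1  36.3 116.8] rect [583.   37.6] [17.7  7.5] 28.2
blob [417. 290.] n 420 ztop 119.7 topcirc (array([585.6, 130. ]), 7.2) topmean [582.9 128.8 116.9] rect [586.1 127.1] [ 7.8 18.4] 59.5
blob [461. 302.] n 147 ztop 29.8 topcirc (array([633.3, 190.5]), 8.0) topmean [632.6 189.1  26.8] rect [634.  193.3] [23.5  3.5] 75.0
blob [422. 354.] n 156 ztop 39.7 topcirc (array([669.3, 160.1]), 10.4) topmean [670.  159.2  38.2] rect [670.1 159.1] [21.3  4.6] 24.5
```

```bash
python3 -m handwheel '{"hand":[1,1,1,1,1,0.4,0.4,0.4,0.4,0.4,0.4,0.4],"translation":[[0.5,1.5,-35],[0.5,1.5,-70],[0.5,1.5,-90],[0.5,1.5,-100],[0.5,1.5,-100],[0.5,1.5,-100],[0.5,1.5,-100],[0.5,1.5,-100],[0.5,1.5,-100],[0.5,1.5,-100],[0.5,1.5,-100],[0.5,1.5,-100]],"turn":[[0,0,0],[0,0,0],[0,0,0],[0,0,0],[0,0,0],[0,0,0],[0,0,0],[0,0,0],[0,0,0],[0,0,0],[0,0,0],[0,0,0]]}' 15
python3 -m handwheel '{"hand":[0.4,0.4,0.4,0.4,0.4,0.4],"translation":[[0,0,0],[0,0,10],[0,0,40],[0,0,70],[0,0,100],[0,0,100]],"turn":[[0,0,0],[0,0,0],[0,0,0],[0,0,0],[0,0,0],[0,0,0]]}'
```

```text
time: 9.65
position: [0.5926, 0.0851, 0.0255]
tool_rot: [0.016, 1.0, 0.0, 0.001]
ft_force: [-1.2, 0.3, 4.0]
grip_width: 0.0562
grip_force: 15.0
time: 10.15
position: [0.5958, 0.0851, 0.1305]
tool_rot: [0.016, 1.0, -0.0, 0.006]
ft_force: [1.0, -0.0, -0.6]
grip_width: 0.0565
grip_force: 15.0
```

```bash
python3 -m handwheel '{"hand":[0.4,0.4,0.4,0.4,0.4,0.4,0.4,0.4,0.4,0.4,0.4],"translation":[[-9,20,0],[-22,50,0],[-35,80,0],[-48,110,0],[-61,140,0],[-74,170,0],[-85,190,0],[-91,202,-20],[-91,202,-40],[-91,202,-40],[-91,202,-40]],"turn":[[0,0,0],[0,0,0],[0,0,0],[0,0,0],[0,0,0],[0,0,0],[0,0,0],[0,0,0],[0,0,0],[0,0,0],[0,0,0]]}'
python3 - <<'E'
from m import *
o=robot.get_obs();print(o['time'],o['position'],o['ft_force'],o['grip_width'])
p,P=cloud("wrist"); save("w3",p); blobs(P,.02,(.3,.7,.1,.36))
E
```

```text
time: 11.07
position: [0.4999, 0.2868, 0.0835]
tool_rot: [0.016, 1.0, -0.001, -0.002]
ft_force: [-0.2, -0.8, -0.6]
grip_width: 0.0564
grip_force: 15.0
11.0667 [0.49987344 0.28683796 0.08354499] [-0.17814212 -0.80902815 -0.60398378] 0.05643651438687042
blob [317. 278.] n 5023 ztop 96.6 topcirc (array([487.7, 286. ]), 39.3) topmean [480.9 286.2  94.5] rect [488.6 285.9] [78.6 34.5] 87.7
blob [233. 355.] n 721 ztop 119.0 topcirc (array([498.9, 255.1]), 8.5) topmean [499.1 254.5 115.2] rect [499.3 254.9] [ 5.9 17.3] 88.2
blob [400. 355.] n 715 ztop 119.0 topcirc (array([500.1, 316. ]), 8.2) topmean [500.9 316.6 115.1] rect [501.1 316. ] [ 5.7 17.7] 87.8
blob [317. 356.] n 3364 ztop 95.1 topcirc (array([505.9, 285.5]), 26.8) topmean [515.1 284.9  93. ] rect [515.6 285.2] [53.5 20.9] 88.5
```

View pics/w3.png

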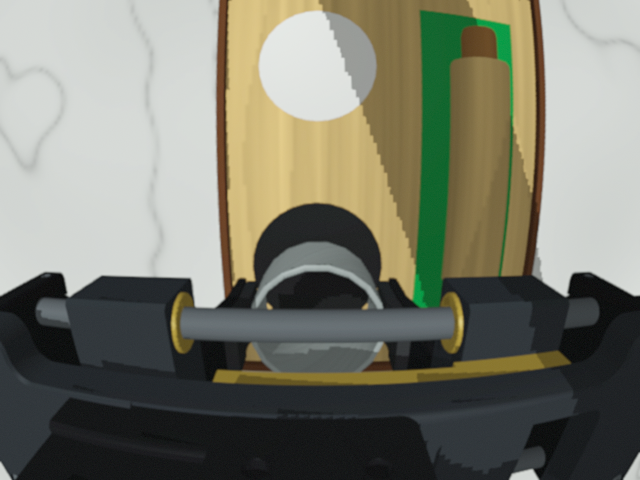

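```bash
python3 -m handwheel '{"hand":[0.4,0.4,0.4,0.4,0.4,0.4,0.4,0.4],"translation":[[1,0,-20],[1,0,-38],[1,0,-46],[1,0,-50],[1,0,-52],[1,0,-54],[1,0,-55],[1,0,-55]],"turn":[[0,0,0],[0,0,0],[0,0,0],[0,0,0],[0,0,0],[0,0,0],[0,0,0],[0,0,0]]}'
```

```text
time: 11.78
position: [0.5025, 0.2873, 0.0301]
tool_rot: [0.016, 1.0, 0.0, 0.0]
ft_force: [0.3, -0.6, -1.1]
grip_width: 0.0567
grip_force: 15.0
```

```bash
python3 -m handwheel '{"hand":[0.4,0.4,0.4,0.4],"translation":[[0,0,-1],[0,0,-1.5],[0,0,-1.5],[0,0,-1.5]],"turn":[[0,0,0],[0,0,0],[0,0,0],[0,0,0]]}'
```

```text
time: 12.12
position: [0.5026, 0.2873, 0.0294]
tool_rot: [0.016, 1.0, 0.0, 0.001]
ft_force: [-0.6, -0.2, 5.8]
grip_width: 0.0564
grip_force: 15.0
```

```bash
python3 -m handwheel '{"hand":[0.8,0.8,0.8,0.8,0.8,0.8,0.8,0.8,0.8,0.8,0.8],"translation":[[0,0,0.5],[0,0,1],[0,0,1],[0,0,1],[0,0,1],[0,0,10],[0,0,30],[0,0,60],[0,0,90],[0,0,115],[0,0,115]],"turn":[[0,0,0],[0,0,0],[0,0,0],[0,0,0],[0,0,0],[0,0,0],[0,0,0],[0,0,0],[0,0,0],[0,0,0],[0,0,0]]}'
python3 -m handwheel '{"hand":[1,1,1,1,1,1,1,1,1,1,1,1],"translation":[[9,-33,0],[18,-66,0],[27,-99,0],[36,-132,0],[45,-165,0],[53,-198,0],[62,-231,0],[71,-264,0],[80,-297,0],[88,-330,0],[97,-363,0],[97,-363,0]],"turn":[[0,0,0],[0,0,0],[0,0,0],[0,0,0],[0,0,0],[0,0,0],[0,0,0],[0,0,0],[0,0,0],[0,0,0],[0,0,0],[0,0,0]]}'
python3 - <<'E'
from m import *
p,P=cloud("top"); save("t2",p); blobs(P,.015,(.25,.8,-.2,.5))
p,P=cloud("wrist"); blobs(P,.015,(.45,.8,-.25,.6))
o=robot.get_obs();print(o['time'],o['position'],o['ft_force'])
E
```

```text
time: 13.03
position: [0.5053, 0.2884, 0.1487]
tool_rot: [0.016, 1.0, 0.002, 0.005]
ft_force: [0.2, 0.4, 1.2]
grip_width: 0.0694
grip_force: 0.0
time: 14.03
position: [0.6017, -0.0825, 0.1432]
tool_rot: [0.018, 1.0, -0.002, 0.002]
ft_force: [0.9, 0.9, 1.4]
grip_width: 0.087
grip_force: 0.0
blob [167. 195.] n 1738 ztop 33.8 topcirc (array([713.9, 353.3]), 56.2) topmean [714.9 354.   30.6] rect [714.1 352.8] [111.1 110.3] 66.7
blob [236. 215.] n 199 ztop 40.6 topcirc (array([661.6, 186.9]), 30.0) topmean [660.3 187.   37.8] rect [661.6 186.2] [58.2 59.1] 69.3
blob [151. 304.] n 924 ztop 40.1 topcirc (array([447. , 385.9]), 69.9) topmean [445.9 383.   36.9] rect [445.3 383.2] [ 35.2 177.8] 86.9
blob [192. 275.] n 83 ztop 43.2 topcirc (array([509.7, 287.8]), 26.9) topmean [520.8 287.5  40.3] rect [518.6 286.9] [24.5 55.7] 1.7
blob [104.  93.] n 884 ztop 26.8 topcirc (array([ 473.4, -243. ]), 24.1) topmean [ 469.2 -243.7   24.9] rect [ 473.6 -244.4] [14.6 48.3] 84.2
blob [324. 261.] n 5050 ztop 86.9 topcirc (array([599.5, -76.5]), 20.5) topmean [598.3 -76.4  85.7] rect [597.9 -76.8] [42.2 42.2] 64.7
blob [609. 276.] n 324 ztop 39.6 topcirc (array([642.1, 193.4]), 21.6) topmean [637.5 193.6  37.6] rect [638.1 194.1] [44.8  9.8] 69.2
blob [189. 294.] n 165 ztop 54.4 topcirc (array([ 631.2, -180.9]), 3.3) topmean [ 631.1 -181.3   52.7] rect [ 631.5 -181.7] [ 2.3 18. ] 27.0
blob [230. 302.] n 81 ztop 29.9 topcirc (array([ 643.8, -151.5]), 4.2) topmean [ 643.4 -151.1   26.9] rect [ 644.  -151.4] [13.8  2.1] 19.4
blob [212. 352.] n 131 ztop 86.3 topcirc (array([ 658. , -155.3]), 7.8) topmean [ 657.8 -154.2   84.6] rect [ 658.7 -154.1] [ 3.7 16.1] 62.5
14.1333 [ 0.59889689 -0.07725426  0.14264195] [-0.3973276   0.59060016  0.10861046]
```

```bash
python3 -m handwheel '{"hand":[1,1,1,1,1,0.3,0.3,0.3,0.3,0.3,0.3,0.3],"translation":[[0,0.5,-30],[0,0.5,-60],[0,0.5,-80],[0,0.5,-85],[0,0.5,-85],[0,0.5,-85],[0,0.5,-85],[0,0.5,-85],[0,0.5,-85],[0,0.5,-85],[0,0.5,-85],[0,0.5,-85]],"turn":[[0,0,0],[0,0,0],[0,0,0],[0,0,0],[0,0,0],[0,0,0],[0,0,0],[0,0,0],[0,0,0],[0,0,0],[0,0,0],[0,0,0]]}' 25
python3 -m handwheel '{"hand":[0.3,0.3,0.3,0.3,0.3,0.3,0.3,0.3,0.3],"translation":[[0,0,0],[0,0,0],[0,0,0],[0,0,0],[0,0,10],[0,0,30],[0,0,60],[0,0,80],[0,0,80]],"turn":[[0,0,0],[0,0,0],[0,0,0],[0,0,0],[0,0,0],[0,0,0],[0,0,0],[0,0,0],[0,0,0]]}'
```

```text
time: 15.13
position: [0.5992, -0.0754, 0.0584]
tool_rot: [0.016, 1.0, -0.0, 0.0]
ft_force: [-0.5, -0.2, 0.5]
grip_width: 0.0481
grip_force: 0.0
time: 15.88
position: [0.6019, -0.0762, 0.1425]
tool_rot: [0.016, 1.0, -0.001, 0.004]
ft_force: [0.6, -1.1, -1.4]
grip_width: 0.0435
grip_force: 25.0
```

```bash
python3 -m handwheel '{"hand":[0.3,0.3,0.3,0.3,0.3,0.3,0.3,0.3,0.3,0.3,0.3,0.3],"translation":[[-9,15,0],[-24,40,0],[-42,70,0],[-60,100,0],[-78,130,0],[-97,160,0],[-115,190,0],[-133,220,0],[-151,250,0],[-169,280,0],[-187,310,0],[-203,335,0]],"turn":[[0,0,0],[0,0,0],[0,0,0],[0,0,0],[0,0,0],[0,0,0],[0,0,0],[0,0,0],[0,0,0],[0,0,0],[0,0,0],[0,0,0]]}'
python3 -m handwheel '{"hand":[0.3,0.3,0.3,0.3,0.3],"translation":[[-12,20,0],[-19,32,0],[-19,32,-30],[-19,32,-45],[-19,32,-45]],"turn":[[0,0,0],[0,0,0],[0,0,0],[0,0,0],[0,0,0]]}'
python3 - <<'E'
from m import *
p,P=cloud("top"); save("t3",p)
p,P=cloud("wrist"); save("w4",p); blobs(P,.02,(.3,.7,.1,.36))
o=robot.get_obs();print(o['time'],o['position'],o['ft_force'],o['grip_width'])
E
```

```text
time: 16.88
position: [0.3939, 0.261, 0.1373]
tool_rot: [0.016, 1.0, -0.0, -0.001]
ft_force: [-0.1, -0.2, -1.8]
grip_width: 0.0432
grip_force: 25.0
time: 17.3
position: [0.3744, 0.2909, 0.0902]
tool_rot: [0.015, 1.0, -0.002, -0.003]
ft_force: [-0.7, 0.4, -1.5]
grip_width: 0.0434
grip_force: 25.0
blob [317. 284.] n 6863 ztop 118.5 topcirc (array([360.8, 290. ]), 13.2) topmean [357.2 290.1 116.8] rect [362.5 290. ] [66. 19.] 87.9
blob [317. 357.] n 3254 ztop 119.9 topcirc (array([377.5, 289.7]), 22.7) topmean [377.9 289.6 118.8] rect [378.5 289.4] [45.4 14.8] 88.2
17.4 [0.37631702 0.2912957  0.09231077] [ 0.62415766  0.6910642  -1.49627487] 0.04286545635932516
```

View pics/w4.png

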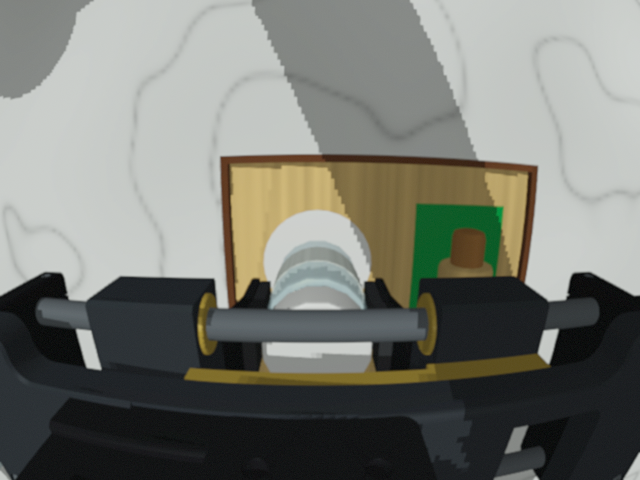

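```bash
python3 -m handwheel '{"hand":[0.3,0.3,0.3,0.3,0.3,0.3,0.3],"translation":[[0.5,0,-15],[0.5,0,-22],[0.5,0,-26],[0.5,0,-28],[0.5,0,-30],[0.5,0,-30],[0.5,0,-30]],"turn":[[0,0,0],[0,0,0],[0,0,0],[0,0,0],[0,0,0],[0,0,0],[0,0,0]]}'
```

```text
time: 17.98
position: [0.3778, 0.2917, 0.0633]
tool_rot: [0.016, 1.0, 0.0, 0.0]
ft_force: [0.4, 0.1, -2.1]
grip_width: 0.0434
grip_force: 25.0
```

```bash
python3 -m handwheel '{"hand":[0.3,0.3,0.3,0.3],"translation":[[0,0,-1],[0,0,-1.5],[0,0,-1.5],[0,0,-1.5]],"turn":[[0,0,0],[0,0,0],[0,0,0],[0,0,0]]}'
```

```text
time: 18.32
position: [0.3779, 0.2918, 0.0622]
tool_rot: [0.016, 1.0, 0.0, 0.001]
ft_force: [-1.0, -0.1, 4.7]
grip_width: 0.0432
grip_force: 25.0
```

```bash
python3 -m handwheel '{"hand":[0.8,0.8,0.8,0.8,0.8,0.8,0.8,0.8,0.8,0.8,0.8],"translation":[[0,0,0.5],[0,0,1],[0,0,1],[0,0,1],[0,0,1],[0,0,10],[0,0,30],[0,0,60],[0,0,90],[0,0,100],[0,0,100]],"turn":[[0,0,0],[0,0,0],[0,0,0],[0,0,0],[0,0,0],[0,0,0],[0,0,0],[0,0,0],[0,0,0],[0,0,0],[0,0,0]]}'
python3 -m handwheel '{"hand":[1,1,1,1,1,1,1,1,1,1,1,1],"translation":[[30,-11,0],[60,-22,0],[90,-33,0],[120,-44,0],[150,-55,0],[180,-67,0],[210,-78,0],[240,-89,0],[265,-98,0],[283,-105,0],[283,-105,0],[283,-105,0]],"turn":[[0,0,0],[0,0,0],[0,0,0],[0,0,0],[0,0,0],[0,0,0],[0,0,0],[0,0,0],[0,0,0],[0,0,0],[0,0,0],[0,0,0]]}'
python3 - <<'E'
from m import *
p,P=cloud("side"); save("s2",p); print("side");blobs(P,.015,(.3,.8,.1,.5))
p,P=cloud("top"); save("t4",p); print("top");blobs(P,.015,(.3,.8,.1,.5))
p,P=cloud("wrist"); print("wrist");blobs(P,.015,(.45,.8,-.25,.6))
o=robot.get_obs();print(o['time'],o['position'],o['ft_force'])
E
```

```text
time: 19.23
position: [0.3793, 0.2925, 0.1647]
tool_rot: [0.016, 1.0, 0.001, 0.003]
ft_force: [-0.5, -1.3, 0.2]
grip_width: 0.0699
grip_force: 0.0
time: 20.23
position: [0.6602, 0.1859, 0.1599]
tool_rot: [0.017, 1.0, -0.0, -0.001]
ft_force: [-0.2, -0.6, -0.5]
grip_width: 0.0875
grip_force: 0.0
side
blob [244. 290.] n 689 ztop 39.4 topcirc (array([660.8, 185.9]), 31.4) topmean [659.8 188.4  37. ] rect [660.8 186.8] [58.7 61.2] 26.8
blob [158. 340.] n 3198 ztop 32.3 topcirc (array([713.3, 351.7]), 56.2) topmean [716.  352.   29.7] rect [712.2 352.2] [111.  111.7] 80.2
blob [293. 358.] n 884 ztop 41.1 topcirc (array([502.1, 286.9]), 28.6) topmean [501.3 288.   39. ] rect [501.5 287.1] [54.8 55.9] 11.9
blob [368. 380.] n 1638 ztop 90.6 topcirc (array([376.9, 291.5]), 21.4) topmean [377.3 293.5  89.3] rect [377.7 293.5] [42.  42.5] 45.8
blob [299. 427.] n 3354 ztop 38.6 topcirc (array([436.5, 383.5]), 74.4) topmean [439.4 385.5  36.2] rect [443.  384.5] [ 35.7 179.2] 88.0
top
blob [148. 194.] n 210 ztop 33.9 topcirc (array([715.9, 389.6]), 41.5) topmean [716.3 396.9  30.8] rect [716.4 398.6] [20.2 83. ] 87.1
wrist
blob [537.  43.] n 3185 ztop 38.4 topcirc (array([489.6, 386.3]), 40.2) topmean [482.7 378.6  36.2] rect [491.8 379.3] [35.1 84.6] 87.7
blob [443.  41.] n 2363 ztop 41.5 topcirc (array([502.8, 285.7]), 28.2) topmean [502.9 285.5  39.6] rect [502.9 285.5] [55.7 55.9] 73.5
blob [318. 253.] n 1999 ztop 39.7 topcirc (array([661.8, 186. ]), 30.3) topmean [662.6 186.2  38.2] rect [661.6 186. ] [59.9 58.9] 5.1
blob [  1. 248.] n 86 ztop 21.8 topcirc (array([ 655.5, -156.6]), 14.4) topmean [ 655.2 -151.6   18.8] rect [ 656.  -153.2] [ 7.6 29.6] 74.3
blob [497. 268.] n 4298 ztop 32.6 topcirc (array([701.7, 349.9]), 53.7) topmean [682.4 342.7  30.1] rect [686.9 343.2] [ 55.9 106.6] 23.5
20.3833 [0.65858574 0.18721538 0.16066069] [-1.13835473 -0.56456906 -0.0923609 ]
```

View pics/s2.png

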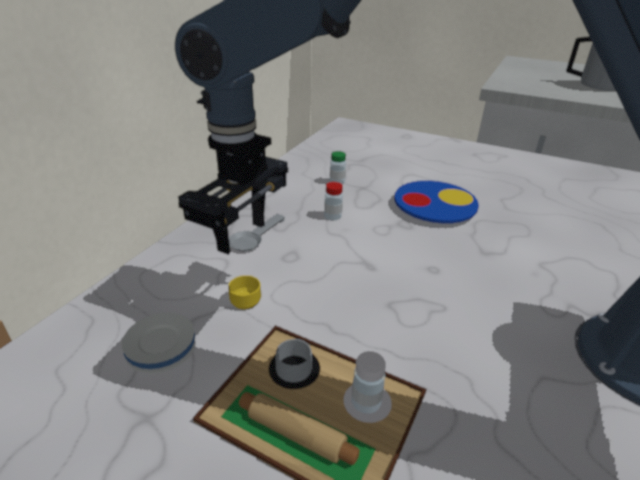

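```bash
python3 -m handwheel '{"hand":[1,1,1,1,1,1,1,1],"translation":[[1.5,-0.5,-35],[1.5,-0.5,-70],[1.5,-0.5,-105],[1.5,-0.5,-125],[1.5,-0.5,-134],[1.5,-0.5,-135],[1.5,-0.5,-135],[1.5,-0.5,-135]],"turn":[[0,0,0],[0,0,0],[0,0,0],[0,0,0],[0,0,0],[0,0,0],[0,0,0],[0,0,0]]}' 15
python3 -m handwheel '{"hand":[0.4,0.4,0.4,0.4,0.4,0.4,0.4,0.4,0.4,0.4],"translation":[[0,0,0],[0,0,0],[0,0,0],[0,0,0],[0,0,0],[0,0,0],[0,0,0],[0,0,0],[0,0,0],[0,0,0]],"turn":[[0,0,0],[0,0,0],[0,0,0],[0,0,0],[0,0,0],[0,0,0],[0,0,0],[0,0,0],[0,0,0],[0,0,0]]}'
```

```text
time: 21.05
position: [0.6633, 0.1867, 0.0285]
tool_rot: [0.016, 1.0, 0.0, 0.002]
ft_force: [0.5, 0.4, -1.6]
grip_width: 0.0872
grip_force: 0.0
time: 21.88
position: [0.6623, 0.1862, 0.027]
tool_rot: [0.016, 1.0, 0.0, 0.0]
ft_force: [-0.2, -0.6, 4.6]
grip_width: 0.0598
grip_force: 15.0
```

```bash
python3 -m handwheel '{"hand":[0.4,0.4,0.4,0.4,0.4,0.4,0.4,0.4,0.4,0.4,0.4,0.4],"translation":[[0,0,10],[0,0,40],[0,0,75],[0,0,105],[-5,-11,123],[-20,-42,123],[-35,-75,123],[-50,-107,123],[-65,-139,123],[-80,-171,123],[-95,-203,123],[-110,-234,123]],"turn":[[0,0,0],[0,0,0],[0,0,0],[0,0,0],[0,0,0],[0,0,0],[0,0,0],[0,0,0],[0,0,0],[0,0,0],[0,0,0],[0,0,0]]}'
python3 -m handwheel '{"hand":[0.4,0.4,0.4,0.4,0.4,0.4,0.4,0.4,0.4,0.4,0.4,0.4],"translation":[[-15,-32,0],[-30,-64,0],[-45,-96,0],[-60,-128,0],[-75,-160,0],[-90,-192,0],[-105,-224,0],[-120,-256,0],[-135,-288,0],[-147,-312,0],[-151.5,-321,0],[-151.5,-321,0]],"turn":[[0,0,0],[0,0,0],[0,0,0],[0,0,0],[0,0,0],[0,0,0],[0,0,0],[0,0,0],[0,0,0],[0,0,0],[0,0,0],[0,0,0]]}'
python3 - <<'E'
from m import *
o=robot.get_obs();print(o['time'],o['position'],o['ft_force'],o['grip_width'])
p,P=cloud("side"); save("s3",p); marks(p,P)
p,P=cloud("wrist"); save("w5",p); marks(p,P)
o=robot.get_obs();print(o['time'],o['position'],o['ft_force'],o['grip_width'])
E
```

```text
time: 22.88
position: [0.551, -0.0492, 0.1497]
tool_rot: [0.016, 1.0, -0.0, -0.0]
ft_force: [-0.1, -0.4, -1.2]
grip_width: 0.0597
grip_force: 15.0
time: 23.88
position: [0.3997, -0.3713, 0.1497]
tool_rot: [0.018, 1.0, -0.001, 0.0]
ft_force: [0.0, -0.1, -0.7]
grip_width: 0.0597
grip_force: 15.0
23.8833 [ 0.39967308 -0.37134722  0.1496702 ] [ 0.01307931 -0.14778672 -0.69525733] 0.05966307715993238
red [334. 188.] n 151 mean [ 645.5 -162.7   82.7] z5-95 [73.9 86.7] circ (array([ 648.6, -167.2]), 18.8) rect [ 647.3 -167.8] [32.7 36.7] 25.2
red [416. 199.] n 225 mean [ 483.  -307.7   26.5] z5-95 [24.7 28.2] circ (array([ 483.4, -307.9]), 32.1) rect [ 482.8 -308.5] [59.7 58.4] 67.7
yellow [472. 154.] n 149 mean [ 380.1 -362.2  148.4] z5-95 [134.1 160.7] circ (array([ 387.8, -372.5]), 30.8) rect [ 380.8 -373.4] [19.9 61.3] 6.8
yellow [455. 197.] n 343 mean [ 398.8 -368.8   26.5] z5-95 [25.  28.1] circ (array([ 399.2, -369.8]), 39.6) rect [ 399.2 -368.6] [76.1 74.2] 55.0
blue [434. 204.] n 1701 mean [ 437.8 -309.9   25.3] z5-95 [20.9 27.5] circ (array([ 439.2, -335.7]), 104.6) rect [ 442.  -
[... 1025 characters left out ...]
] 16.3
yellow [464. 321.] n 329 mean [ 368.4 -335.4  220.1] z5-95 [215.4 222.9] circ (array([ 370.1, -335.5]), 6.9) rect [ 370.1 -335.4] [13.8  2.2] 1.2
yellow [168. 333.] n 127 mean [ 368.3 -403.8  221.9] z5-95 [220.7 223.1] circ (array([ 368.6, -403.8]), 5.0) rect [ 368.6 -404. ] [10.  2.] 0.3
yellow [362. 363.] n 7169 mean [ 399.2 -359.9  186.3] z5-95 [133.  230.6] circ (array([ 439.6, -351.1]), 76.1) rect [ 441.7 -356.9] [ 89.7 137.7] 85.6
blue [383. 229.] n 15189 mean [ 389.  -319.9   27.8] z5-95 [24.7 27. ] circ (array([ 430.8, -340.3]), 101.7) rect [ 393.4 -335. ] [201.2 107.6] 81.8
23.9833 [ 0.40037691 -0.36787221  0.14940171] [-0.09764522  0.17591644 -0.81067801] 0.05984786540817213
```

View pics/w5.png

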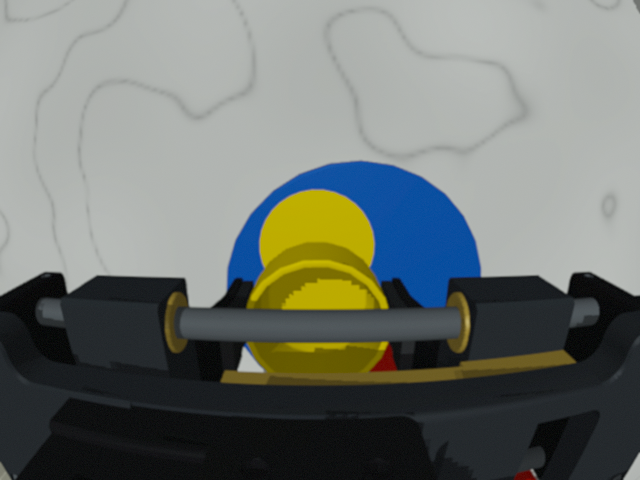

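```bash
python3 -m handwheel '{"hand":[0.4,0.4,0.4,0.4,0.4,0.4,0.4,0.4,0.4,0.4],"translation":[[0.5,-0.5,-30],[0.5,-0.5,-60],[0.5,-0.5,-80],[0.5,-0.5,-88],[0.5,-0.5,-92],[0.5,-0.5,-94],[0.5,-0.5,-95],[0.5,-0.5,-96],[0.5,-0.5,-96.5],[0.5,-0.5,-96.5]],"turn":[[0,0,0],[0,0,0],[0,0,0],[0,0,0],[0,0,0],[0,0,0],[0,0,0],[0,0,0],[0,0,0],[0,0,0]]}'
```

```text
time: 24.82
position: [0.4014, -0.3697, 0.0538]
tool_rot: [0.016, 1.0, -0.001, 0.0]
ft_force: [0.9, -0.2, -0.6]
grip_width: 0.0598
grip_force: 15.0
```

```bash
python3 -m handwheel '{"hand":[0.4,0.4,0.4,0.4,0.4],"translation":[[0,0,-0.5],[0,0,-1],[0,0,-1.5],[0,0,-1.5],[0,0,-1.5]],"turn":[[0,0,0],[0,0,0],[0,0,0],[0,0,0],[0,0,0]]}'
```

```text
time: 25.23
position: [0.4011, -0.3696, 0.0519]
tool_rot: [0.016, 1.0, -0.0, 0.0]
ft_force: [0.2, -0.3, 3.5]
grip_width: 0.0591
grip_force: 15.0
```

```bash
python3 -m handwheel '{"hand":[1,1,1,1,1,1,1,1,1,1,1],"translation":[[0,0,0.5],[0,0,1],[0,0,1],[0,0,1],[0,0,1],[0,0,1],[0,0,15],[0,0,45],[0,0,75],[0,0,95],[0,0,95]],"turn":[[0,0,0],[0,0,0],[0,0,0],[0,0,0],[0,0,0],[0,0,0],[0,0,0],[0,0,0],[0,0,0],[0,0,0],[0,0,0]]}'
python3 -m handwheel '{"hand":[1,1,1,1,1,1,1,1,1,1,1,1],"translation":[[27,22,0],[54,43,0],[81,65,0],[108,86,0],[135,108,0],[162,130,0],[189,151,0],[216,173,0],[237,189,0],[248.5,199,0],[248.5,199,0],[248.5,199,0]],"turn":[[0,0,0],[0,0,0],[0,0,0],[0,0,0],[0,0,0],[0,0,0],[0,0,0],[0,0,0],[0,0,0],[0,0,0],[0,0,0],[0,0,0]]}'
python3 - <<'E'
from m import *
p,P=cloud("side"); save("s4",p); print("side");marks(p,P);blobs(P,.03,(.3,.8,-.5,-.1))
p,P=cloud("top"); save("t5",p); print("top");marks(p,P);blobs(P,.03,(.3,.8,-.5,-.1))
p,P=cloud("wrist"); print("wrist");blobs(P,.03,(.45,.8,-.4,-.1))
o=robot.get_obs();print(o['time'],o['position'],o['ft_force'])
E
```

```text
time: 26.15
position: [0.4028, -0.3716, 0.1507]
tool_rot: [0.016, 1.0, -0.004, 0.003]
ft_force: [1.1, -0.2, 0.3]
grip_width: 0.0867
grip_force: 0.0
time: 27.15
position: [0.6488, -0.17, 0.1455]
tool_rot: [0.015, 1.0, 0.0, -0.001]
ft_force: [-0.4, 0.2, -0.6]
grip_width: 0.0871
grip_force: 0.0
side
red [334. 188.] n 153 mean [ 645.3 -162.8   82.7] z5-95 [73.9 86.9] circ (array([ 648.1, -166.9]), 18.8) rect [ 647.1 -167.8] [32.9 35.9] 25.6
red [416. 199.] n 225 mean [ 482.8 -307.6   26.4] z5-95 [24.8 28.1] circ (array([ 482.7, -308.3]), 31.9) rect [ 484.1 -308. ] [60.  58.5] 44.8
yellow [456. 192.] n 563 mean [ 397.4 -359.8   43.4] z5-95 [25.7 62.8] circ (array([ 399.1, -369.6]), 39.7) rect [ 398.5 -366.7] [76.9 68.5] 10.2
blue [434. 204.] n 1663 mean [ 438.2 -308.1   25.3] z5-95 [20.9 27.5] circ (array([ 439.9, -332.6]), 102.5) rect [ 444.7 -324.8] [185.1 201.8] 60.9
green [337. 156.] n 82 mean [ 691.4 -277.9  108.1] z5-95 [ 73.9 201.1] circ (array([ 666. , -221.8]), 148.6) rect [ 667.8 -221. ] [ 25.6 297. ] 23.2
green [251. 390.] n 59 mean [536.9 353.3   4.9] z5-95 [3.5 6.1] circ (arr
[... 1168 characters left out ...]
]), 19.9) rect [ 717.5 -348.8] [25.8 39.3] 66.0
green [156. 309.] n 978 mean [444.  377.8   4.5] z5-95 [0.5 8.6] circ (array([446.1, 384.7]), 106.1) rect [446.2 384.3] [ 62.5 204.2] 88.5
blob [464. 184.] n 255 ztop 88.2 topcirc (array([ 719.3, -346.7]), 21.0) topmean [ 718.6 -349.4   84.9] rect [ 716.7 -351.2] [30.9 43.1] 66.0
blob [480. 321.] n 403 ztop 65.5 topcirc (array([ 400.3, -369.3]), 30.0) topmean [ 400.5 -370.2   62.6] rect [ 399.3 -368.7] [60.5 58.5] 86.9
wrist
blob [318. 265.] n 4766 ztop 86.9 topcirc (array([ 650.2, -172. ]), 20.6) topmean [ 649.2 -171.9   85.7] rect [ 648.7 -172. ] [42.2 42.4] 42.8
27.3 [ 0.64807785 -0.171509    0.14616802] [-0.27847679  0.42408835 -0.61626388]
```

View pics/t5.png

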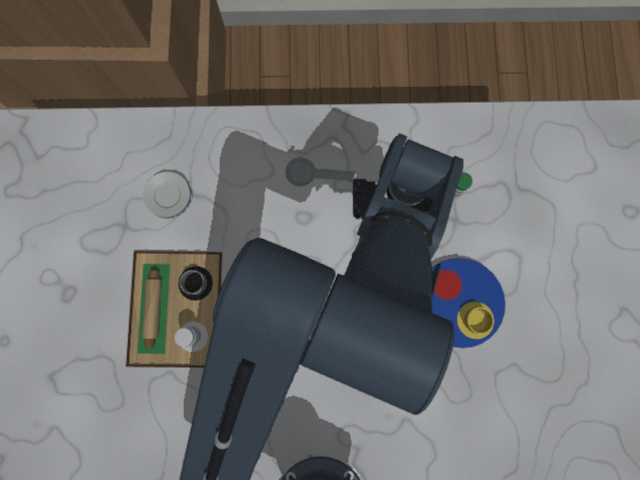

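```bash
python3 -m handwheel '{"hand":[1,1,1,1,1,1,0.3,0.3,0.3,0.3,0.3,0.3],"translation":[[1.5,0,-30],[1.5,0,-60],[1.5,0,-80],[1.5,0,-87],[1.5,0,-88],[1.5,0,-88],[1.5,0,-88],[1.5,0,-88],[1.5,0,-88],[1.5,0,-88],[1.5,0,-88],[1.5,0,-88]],"turn":[[0,0,0],[0,0,0],[0,0,0],[0,0,0],[0,0,0],[0,0,0],[0,0,0],[0,0,0],[0,0,0],[0,0,0],[0,0,0],[0,0,0]]}' 25
python3 -m handwheel '{"hand":[0.3,0.3,0.3,0.3,0.3,0.3],"translation":[[0,0,0],[0,0,0],[0,0,0],[0,0,0],[0,0,0],[0,0,0]],"turn":[[0,0,0],[0,0,0],[0,0,0],[0,0,0],[0,0,0],[0,0,0]]}'
```

```text
time: 28.3
position: [0.6513, -0.1703, 0.059]
tool_rot: [0.016, 1.0, -0.0, 0.0]
ft_force: [-0.3, -0.1, 0.3]
grip_width: 0.055
grip_force: 0.0
time: 28.8
position: [0.6511, -0.1703, 0.0586]
tool_rot: [0.016, 1.0, 0.0, 0.0]
ft_force: [-0.0, 0.5, 0.8]
grip_width: 0.0433
grip_force: 25.0
```

```bash
python3 -m handwheel '{"hand":[0.3,0.3,0.3,0.3,0.3,0.3,0.3,0.3,0.3,0.3,0.3,0.3],"translation":[[0,0,10],[0,0,40],[0,0,75],[-10,-8,90],[-35,-29,90],[-62,-51,90],[-89,-73,90],[-115,-95,90],[-140,-116,90],[-158,-130,90],[-166,-137,90],[-166,-137,90]],"turn":[[0,0,0],[0,0,0],[0,0,0],[0,0,0],[0,0,0],[0,0,0],[0,0,0],[0,0,0],[0,0,0],[0,0,0],[0,0,0],[0,0,0]]}'
python3 -m handwheel '{"hand":[0.3,0.3,0.3,0.3,0.3,0.3,0.3],"translation":[[0,0,-20],[0,0,-40],[0,0,-52],[0,0,-58],[0,0,-60],[0,0,-60],[0,0,-60]],"turn":[[0,0,0],[0,0,0],[0,0,0],[0,0,0],[0,0,0],[0,0,0],[0,0,0]]}'
python3 - <<'E'
from m import *
p,P=cloud("side"); save("s5",p); cv2.imwrite("pics/s5c.png",cv2.resize(p[100:260,300:540,::-1],(720,480)))
print("side");marks(p,P)
o=robot.get_obs();print(o['time'],o['position'],o['ft_force'],o['grip_width'])
E
```

```text
time: 29.8
position: [0.4837, -0.3088, 0.1489]
tool_rot: [0.018, 1.0, -0.0, -0.0]
ft_force: [0.7, -0.7, -1.4]
grip_width: 0.044
grip_force: 25.0
time: 30.38
position: [0.4861, -0.3073, 0.0892]
tool_rot: [0.015, 1.0, -0.0, 0.001]
ft_force: [0.6, -0.4, -0.3]
grip_width: 0.0435
grip_force: 25.0
side
red [416. 201.] n 110 mean [ 479.7 -297.5   26.5] z5-95 [24.7 28.2] circ (array([ 482.6, -305.8]), 32.2) rect [ 479.9 -300.7] [62.2 44.7] 16.9
yellow [456. 192.] n 567 mean [ 397.6 -359.8   43.1] z5-95 [25.8 62.3] circ (array([ 398.7, -367.9]), 40.3) rect [ 398.1 -368.6] [73.5 73.8] 58.1
blue [436. 207.] n 1454 mean [ 429.3 -298.2   25.2] z5-95 [20.5 27.5] circ (array([ 440.2, -331.4]), 101.6) rect [ 443.2 -324.9] [184.7 199.9] 61.8
green [338. 156.] n 95 mean [ 713.4 -336.6   81.7] z5-95 [73.5 86.8] circ (array([ 716.2, -340.7]), 17.6) rect [ 714.8 -341.4] [31.2 30.1] 10.6
green [251. 390.] n 58 mean [536.8 353.6   5.3] z5-95 [3.9 7. ] circ (array([535.6, 356.3]), 11.3) rect [536.3 353.2] [22.4  9.6] 13.8
green [303. 447.] n 2352 mean [427.3 397.6   5.2] z5-95 [3.5 6.8] circ (array([444.4, 382.8]), 106.3) rect [444.4 384.4] [ 62.1 207. ] 89.1
30.4333 [ 0.48602172 -0.30752609  0.08936839] [-1.12616465  0.62827689 -1.46127101] 0.04327196607151027
```

View pics/s5c.png

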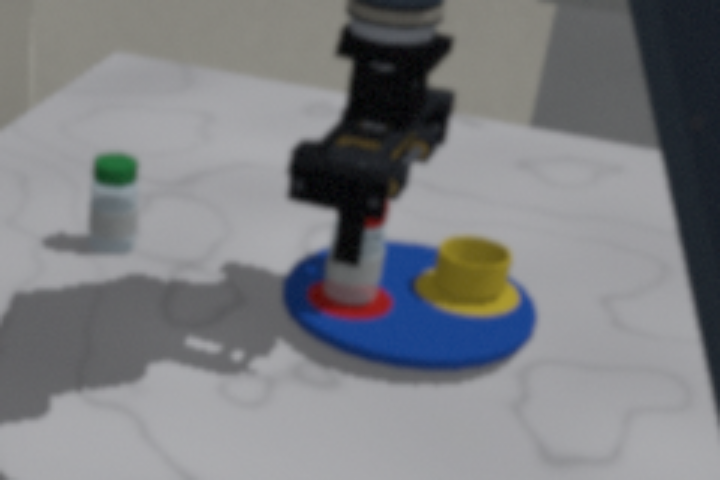

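Jar hangs just above the red spot, well inside it. Lowering the last few millimetres.

```bash
python3 -m handwheel '{"hand":[0.3,0.3,0.3,0.3,0.3,0.3],"translation":[[-0.5,0,-2],[-0.5,0,-4],[-0.5,0,-5],[-0.5,0,-5.5],[-0.5,0,-5.5],[-0.5,0,-5.5]],"turn":[[0,0,0],[0,0,0],[0,0,0],[0,0,0],[0,0,0],[0,0,0]]}'
```

```text
time: 30.93
position: [0.4847, -0.3075, 0.0835]
tool_rot: [0.016, 1.0, -0.0, 0.0]
ft_force: [-0.4, 1.1, 3.6]
grip_width: 0.0432
grip_force: 25.0
```

Contact made; release, rise and check.

```bash
python3 -m handwheel '{"hand":[0.9,0.9,0.9,0.9,0.9,0.9,0.9,0.9,0.9,0.9,0.9,0.9],"translation":[[0,0,0.5],[0,0,1],[0,0,1],[0,0,1],[0,0,1],[0,0,1],[0,0,15],[0,0,45],[0,0,75],[0,0,105],[0,0,120],[0,0,120]],"turn":[[0,0,0],[0,0,0],[0,0,0],[0,0,0],[0,0,0],[0,0,0],[0,0,0],[0,0,0],[0,0,0],[0,0,0],[0,0,0],[0,0,0]]}'
python3 -m handwheel '{"hand":[1,1,1,1,1,1,1,1,1,1],"translation":[[10,30,0],[20,60,0],[30,90,0],[40,120,0],[50,150,0],[60,180,0],[70,210,0],[80,240,0],[80,240,0],[80,240,0]],"turn":[[0,0,0],[0,0,0],[0,0,0],[0,0,0],[0,0,0],[0,0,0],[0,0,0],[0,0,0],[0,0,0],[0,0,0]]}'
python3 - <<'E'
from m import *
p,P=cloud("side"); save("s6",p)
print("side");marks(p,P);blobs(P,.03,(.3,.8,-.5,.5))
p,P=cloud("top");print("top");marks(p,P);blobs(P,.03,(.3,.8,-.5,.5))
o=robot.get_obs();print(o['time'],o['position'],o['ft_force'],o['grip_width'])
E
```

```text
time: 31.93
position: [0.4865, -0.309, 0.2071]
tool_rot: [0.016, 1.0, -0.003, 0.003]
ft_force: [-0.4, 0.2, -0.1]
grip_width: 0.0782
grip_force: 0.0
time: 32.77
position: [0.564, -0.0655, 0.2017]
tool_rot: [0.014, 1.0, 0.0, -0.001]
ft_force: [-0.0, -0.2, 1.1]
grip_width: 0.087
grip_force: 0.0
side
red [421. 171.] n 128 mean [ 479.9 -296.4  107.4] z5-95 [ 98.6 112.1] circ (array([ 481.7, -300.4]), 17.6) rect [ 482.5 -299.9] [32.4 29. ] 34.3
red [416. 201.] n 72 mean [ 480.8 -297.7   26.4] z5-95 [25.  27.9] circ (array([ 482.4, -308.4]), 31.2) rect [ 481.4 -301.4] [61.9 46.1] 5.6
yellow [456. 192.] n 566 mean [ 397.6 -360.1   43.2] z5-95 [25.8 62.1] circ (array([ 399.7, -369.7]), 40.0) rect [ 398.6 -366.8] [78.9 66.7] 25.7
blue [436. 206.] n 1466 mean [ 430.2 -298.7   25.2] z5-95 [20.5 27.5] circ (array([ 439.5, -333.4]), 102.9) rect [ 442.5 -326.9] [188.8 202.1] 65.3
green [335. 156.] n 45 mean [ 671.2 -218.3  135.8] z5-95 [ 75.2 255.4] circ (array([ 644.3, -159.6]), 200.9) rect [ 644.9 -159.4] [ 11.3 401.9] 24.5
green [251. 390.] n 59 mean [537.1 353.5   5.1] z5-95 [3.4 6.5] circ (arr
[... 2406 characters left out ...]
7.4] rect [454.2 382.3] [ 32.  158.3] 88.4
blob [192. 283.] n 123 ztop 43.2 topcirc (array([502.8, 286.7]), 27.8) topmean [502.8 287.5  40.1] rect [502.6 286.5] [54.6 54.8] 42.2
blob [452. 284.] n 457 ztop 112.9 topcirc (array([ 484. , -307.1]), 20.4) topmean [ 484.2 -307.2  109.9] rect [ 480.2 -307.9] [51.2 42.8] 26.1
blob [480. 320.] n 373 ztop 64.6 topcirc (array([ 400.2, -369.5]), 30.4) topmean [ 401.5 -368.7   62.2] rect [ 400.3 -369.3] [59.3 56.6] 87.5
blob [187. 337.] n 411 ztop 92.5 topcirc (array([379.3, 291.2]), 20.4) topmean [379.6 290.9  89.3] rect [379.2 289.3] [41.9 41.3] 34.3
32.8667 [ 0.56393391 -0.06762305  0.20205347] [-0.3954012   0.28171234 -0.2402172 ] 0.0871218855829423
```

View pics/s6.png

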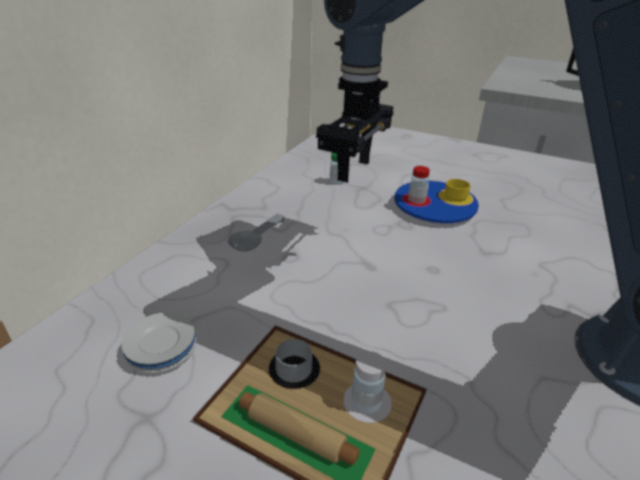

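The picture shows all five things standing in their marks: red jar at (421,185), cup at (457,190), cutter at (293,362), white jar at (368,385) and pin at (299,427). The arm is clear of everything.

```bash
python3 -c "
from rig import hand_in; print(hand_in())"
```

```text
the job is handed in; nothing more can be done
None
```

Both kits are made up in order, rolling then dipping. The last camera check showed all five things upright in their marks, within a few millimetres of centre, and the job is handed in; no verdict came back.

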